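# Free the viewing stage's slider and push it to the orange stop

## Robot

A 6-joint arm with a two-finger parallel gripper is mounted at the origin on a cart in front of the work surface, level with it; the furniture and walls round the work are solid. World frame = base frame: x ahead of the robot, y to its left, z up, the work surface at z = 0. Lengths are in m, angles in rad, forces in N, time in s.
With the tool pointing down it reaches from about 0.3 to 0.875 m from the base axis. Payload 4.2 kg.
Tool frame: the origin (TCP) lies at the very end of the fingers, on their centre line; the grasp point (between the pads) lies 19 mm behind it; z points along the fingers, y is the direction in which the jaws open and shut (so a half turn about z gives the same grasp; the last joint's range is limited). The gripper opens to 85 mm and grips with 20 to 120 N. Pads are 22 mm wide; open, the fingers measure 114 mm over their backs; the gripper's body (76 mm by 85 mm) begins 54 mm behind the grasp point. The pads swing forward as they close: fully open they stand 13 mm farther back than shut.
Start: joints at [-1.344, 0.32, 1.565, -0, 1.257, -0.02], TCP at [0.14, -0.558, 0.231] pointing down, gripper open.
Joint ranges: [-3.11, 3.11], [-0.84, 2.01], [0.21, 2.61], [-1.34, 4.49], [0.05, 2.63], [-2.56, 2.56]. Speed limits (rad/s): [2.57, 2.57, 3.14, 3.14, 3.14, 3.14].

## Interface

Orientations are given as a unit quaternion [x, y, z, w].
In Python, from plant import monitor, vision, order gives the robot as it stands.
- The arm moves only by the shell command python3 -m crank 'ROWS' [FORCE]. ROWS is JSON, a list of rows, each a list of 5 numbers: the shift along the tool's x, y, z in cm, then the turn about the tool's z in rad, then the finger opening in cm, from 0 to 8.54. A call has 1 to 8 rows; each row is the pose to reach, as a shift and turn from the pose commanded when the call began, along the tool's axes at that moment; what a row does not reach only later rows make up. A row lasts 1/12 s, in which the tool goes at most 41.7 mm and 7.16 degrees, less where a joint would pass 70% of its speed; a pose out of reach is approached as far as the arm can. A call with a gripper value outside its range is refused whole. The fingers move at their own pace and stop on an object; FORCE is the grip in N (left out, the last holds). Time passes only in rows, so rows that repeat a pose let the fingers close. It gives the time, the measured TCP pose, the force and the opening at its end, in the units of the state.
- monitor.sense(): the state, without advancing time (a new reading comes with each control period).
- vision.get_image(name): name is "scene" or "top" or "wrist"; returns a dict with "pixels" (400x640x3 uint8, red, green, blue), "vfov" (degrees; the focal length in pixels is half the picture's height over the tangent of half this angle, whatever the lens; pixels are square), "cx", "cy" (the principal point, pixels), "position" and "attitude" of the camera in the world; the wrist camera has in their place "T_tool_cam" (4x4, takes a point from camera to tool coordinates, whose origin is the TCP and whose axes are the flange's). Camera axes: x right, y down, z forward; pixel columns grow to the right and rows downward; lengths in m; the calibration is good to about 2 mm. A picture is of the moment at which its call begins: read the wrist's pose just before it. There is no depth.
- order.close_job(): hands the job in, once; it reports no verdict.
The state is a dict: "time": time; "joint_positions": joint angles; "joint_vel": joint speeds; "effort": joint torques, N m; "tcp_pos": TCP position; "orientation": TCP orientation; "ft_force": force on the tool from outside, world axes, zero at the start; "torque": the same for the moment, N m; "width": finger opening in m.
Only numpy, scipy, OpenCV 4.12 (cv2) and the standard library are available. Lean on these libraries where they do the work, as an engineer would, in place of code of your own. Each camera call takes 0.05 s, during which the arm holds its last target. There are 200 camera calls.

## Task

Bring the specimen slide over the light plate: press down the blue round pad in the middle of the stage's slider to free its brake and, keeping it pressed, push the slider along its rail until it rests against the orange stop; then let the pad come back up and move clear. Do it with the fingertips only, do not force the slider along with its brake on or use great force, and leave everything else on the worktop where it is.

Things in the scene. Friction and masses are not known exactly. Their poses are not given: they have to be found in the camera images.
- stage_rail: fixed aluminium rail of the slide-viewing stage, 92 mm wide (x) and 330 mm long (y), its side walls 26 mm high; origin under its centre on the worktop; its own y axis runs along the rail, x points away from the robot across it. It stands on the worktop at a varying place and yaw and cannot move.
- carriage (a joint): position of the slider along the rail's y axis in m, 0 at mid-rail. The grey slider is 84 mm long along the rail and 44 mm wide, its top at z 0.030; on its far side it carries a holder with a glass specimen slide (slider and holder reach from 28 mm on the near side to 100 mm on the far side of the rail's centre line, at most 34 mm high). With the brake on its rubber brake holds it with about 20 N; with the pad pressed it slides with about 1 N.
- brake_pad (a joint): depth of the blue pad in m: 0 up (brake on), 0.004 fully down (brake off from about 0.001). It starts to move at 6 N and is down on its solid stop at 7 N; its spring lifts it again when it is let go.
- pad_top (a point): centre of the top of the blue round pad, 38 mm across, in the middle of the slider; the top is flat and finely ribbed, 36 mm above the worktop when up (6 mm above the slider's top) and 32 mm when fully down. It is pressed straight down; fingertips resting on it with 7 N or more carry the slider along by friction.
- carriage_mid (a point): centre of the slider at 20 mm above the worktop, straight below the pad's centre; moves with the slider. Axes as the rail's.
- orange_stop_mid (a point): centre of the orange stop at 20 mm above the worktop: a fixed orange block across the rail, 16 mm thick along the rail, its top at z 0.030. It may be at either end of the rail, 115 to 150 mm from mid-rail, and carries the low black light plate with a bright white window (48 x 170 mm, 14 mm high) beside the rail on the far side. When the slider rests against it this point and carriage_mid are 50 mm apart.
- grey_stop_mid (a point): the same point of the plain grey stop at the other end of the rail, the parking end; not the one wanted.
- stain_bottle: small brown bottle with a red label and white cap, 37 mm across, 69 mm tall; a loose bystander; origin at the centre of its underside
- petri_dish: flat dark red dish, 83 mm across, 6 mm high; a loose bystander; origin at the centre of its underside
- oil_bottle: tiny brown bottle with a black cap, 25 mm across, 43 mm tall; a loose bystander; origin at the centre of its underside
- pen: white and blue pen, 136 mm long, 11 mm high, lying; a loose bystander; origin at the centre of its underside
- spare_vial: clear vial with a white cap, 23 mm across, 46 mm tall, standing in front of the stage; a loose bystander; origin at the centre of its underside
- forceps: steel forceps, 119 mm long, 9 mm high, lying in front of the stage; a loose bystander; origin at the centre of its underside

How it is judged:
On the way, in this order (a step that is already met when the one before it is completed fails the run):
1. the blue pad is pressed down, the slider still away from the orange stop (value of joint brake_pad above 0.001 m and distance between carriage_mid and orange_stop_mid above 0.07 m), for 0.1 s.
2. the slider reaches the orange stop with the pad pressed (distance between carriage_mid and orange_stop_mid below 0.0525 m and value of joint brake_pad above 0.0005 m), for 0.05 s.
At the end, for the whole second after the job is handed in: the slider rests against the orange stop (gap under 2.5 mm), at rest, with the blue pad back up (within 1 mm) (distance between carriage_mid and orange_stop_mid below 0.0525 m and value of joint brake_pad below 0.001 m and velocity of joint carriage between -0.005 and 0.005 m/s); the robot touches nothing.
It fails at once if the slider is forced along against its brake (pad up, fingers pushing with more than 12 N, slider moving faster than 15 mm/s) (value of joint brake_pad below 0.0005 m and contact force between the fingers and stage_rail above 12 N and (velocity of joint carriage above 0.015 m/s or velocity of joint carriage below -0.015 m/s)).
It fails at once if the fingers press or push the stage with more than 60 N (contact force between the fingers and stage_rail above 60 N).
It fails at once if a bystander is shifted or lifted by more than 15 mm (distance of any of stain_bottle, petri_dish, oil_bottle, pen, spare_vial, forceps from where it was at the start of the episode above 0.015 m).
It also fails if it takes over 32 s, if anything falls off the work surface, if the arm or the gripper's body presses on something with over 40 N, if the wrist force passes 120 N, or if a joint passes its speed limit or range.

## Working session

There is one attempt and no reset: what is moved stays moved. The work goes in short steps, Python scripts to look and compute and a shell command to move; the robot and the scene stay as the last step left them, time stands still between calls to the robot, and variables do not carry over. Pictures are saved under pics/ and viewed, about 8 in all and at most 12, crops included, and the job is handed in when it is done.

```bash
ls; mkdir -p pics; cat > h.py <<'E'
import numpy as np, cv2
from scipy.spatial.transform import Rotation as R
from plant import monitor, vision, order
def grab(name,fn=None):
    s=monitor.sense(); im=vision.get_image(name)
    if name=='wrist':
        T=np.eye(4);T[:3,:3]=R.from_quat(s['orientation']).as_matrix();T[:3,3]=s['tcp_pos']
        im['M']=T@np.array(im['T_tool_cam'])
    else:
        a=np.array(im['attitude']);M=np.eye(4)
        M[:3,:3]=a if a.shape==(3,3) else R.from_quat(a).as_matrix();M[:3,3]=im['position'];im['M']=M
    if fn: cv2.imwrite('pics/'+fn,im['pixels'][:,:,::-1])
    return im
def ray(im,u,v,z):
    f=200/np.tan(np.radians(im['vfov'])/2)
    d=im['M'][:3,:3]@np.array([(u-im['cx'])/f,(v-im['cy'])/f,1]);p=im['M'][:3,3]
    return p+d*(z-p[2])/d[2]
def blobs(im,lo,hi,z,amin=40):
    h=cv2.cvtColor(im['pixels'],cv2.COLOR_RGB2HSV);m=cv2.inRange(h,lo,hi)
    n,l,st,c=cv2.connectedComponentsWithStats(m)
    for i in range(1,n):
        if st[i,4]>=amin: print(st[i],c[i].round(1),ray(im,*c[i],z).round(4))
E
python3 - <<'E'
from h import *
for n in('scene','top'):
    im=grab(n,n+'.png');print(n,{k:v for k,v in im.items() if k not in('pixels','M')})
    print('blue');blobs(im,(100,120,50),(125,255,255),.036)
    print('orange');blobs(im,(5,150,120),(22,255,255),.03)
print(monitor.sense())
E
```

```text
pics
scene {'vfov': 52.217400901844634, 'cx': 316.8929388930911, 'cy': 201.90506948438696, 'position': array([-0.38188779, -0.56518053,  0.58376358]), 'attitude': array([ 0.74233964, -0.40585024,  0.25740926, -0.46685962])}
blue
[327 217  13   8  82] [332.9 220.7] [ 0.5045 -0.0552  0.036 ]
[426 281  20   6  54] [434.9 283.5] [ 0.3751 -0.3917  0.036 ]
[572 297  53  25 144] [601.9 310.1] [ 0.4711 -0.7017  0.036 ]
orange
[288 210  14  11  67] [294.4 214.9] [0.4841 0.0641 0.03  ]
top {'vfov': 54.89670779813685, 'cx': 314.19678008751856, 'cy': 201.31444738731145, 'position': array([0.35268323, 0.01621252, 1.14521714]), 'attitude': array([-0.6956999 ,  0.71569726, -0.04101951,  0.04578734])}
blue
[334 187  13  12 113] [339.6 192.5] [ 0.5134 -0.0528  0.036 ]
orange
{'time': 0.1, 'joint_positions': array([-1.34399786e+00,  3.20222846e-01,  1.56553728e+00,  2.07909845e-06,
        1.25741957e+00, -1.99692843e-02]), 'joint_vel': array([-0.00167081, -0.00212638, -0.002525  ,  0.00233825, -0.00031628,
        0.00155135]), 'effort': array([ 5.78255549e-04, -4.16406977e+01, -2.34704500e+01, -8.21278064e-06,
        4.88657184e-03, -3.78278017e-06]), 'tcp_pos': array([ 0.14037887, -0.55716355,  0.23057695]), 'orientation': array([ 9.92397588e-01,  1.23070700e-01, -8.09320528e-05, -7.89383440e-04]), 'ft_force': array([-0.21133943,  0.35405665, -0.12140928]), 'torque': array([ 0.01493531, -0.02208265,  0.017077  ]), 'width': 0.08550170048644644}
```

View pics/top.png

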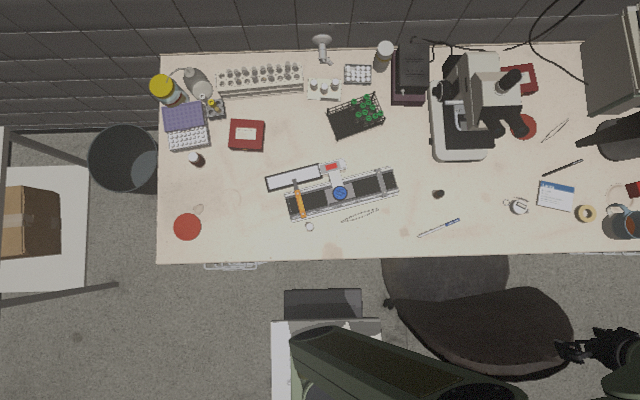

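View pics/scene.png

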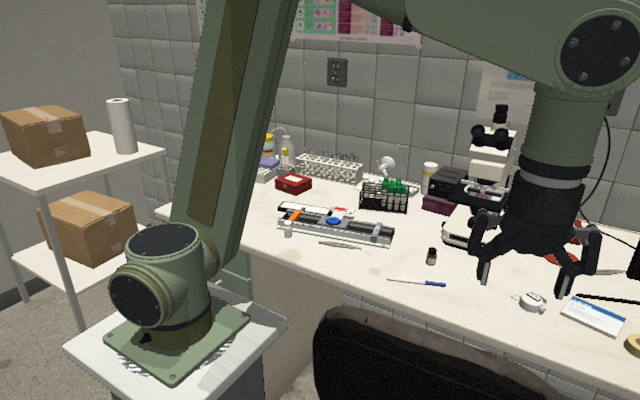

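The top view shows the pad at (340,192), the orange stop at the left end (299,203), +y, and the grey stop at (380,180). The vial (309,227) and forceps (360,215) are in front of the rail. The rail yaw is about 16°, and the tool is already within 2° of that. In the scene view the path above the bench is clear. I'm setting out with the fingers shut.

```bash
python3 -m crank '[[2,-1.6,0,0,0],[5,-4.1,0,0,0],[8,-6.6,0,0,0],[11,-9.1,0,0,0],[14,-11.6,0,0,0],[17,-14.1,0,0,0],[20,-16.6,0,0,0],[23,-19,0,0,0]]' 40 && python3 -m crank '[[3,-2.5,0,0,0],[6,-5,0,0,0],[9,-7.5,0,0,0],[12,-10,0,0,0],[15,-12.5,0,0,0],[18,-15,0,0,0],[20,-17,0,0,0],[20,-17,0,0,0]]'
python3 - <<'E'
from h import *
im=grab('wrist','w1.png');print(monitor.sense()['time'],im['M'].round(3))
print('blue');blobs(im,(100,120,50),(125,255,255),.036)
print('orange');blobs(im,(5,150,120),(22,255,255),.03)
im=grab('top');blobs(im,(100,120,50),(125,255,255),.036)
E
```

```text
time: 0.77
tcp_pos: [0.3175, -0.3152, 0.2311]
orientation: [0.992, 0.123, -0.0, -0.0]
ft_force: [1.3, -0.1, 0.8]
width: 0.0001
time: 1.43
tcp_pos: [0.4717, -0.0996, 0.2309]
orientation: [0.992, 0.126, 0.0, -0.001]
ft_force: [0.1, -0.1, -0.2]
width: -0.0001
1.4833 [[ 0.249 -0.927 -0.282  0.544]
 [-0.969 -0.238 -0.071 -0.082]
 [-0.002  0.291 -0.957  0.373]
 [ 0.     0.     0.     1.   ]]
blue
[ 271  111   36   37 1041] [288.8 129. ] [ 0.5142 -0.0538  0.036 ]
orange
[ 166   85   24   80 1149] [177.2 124.2] [0.4891 0.0622 0.03  ]
```

View pics/w1.png

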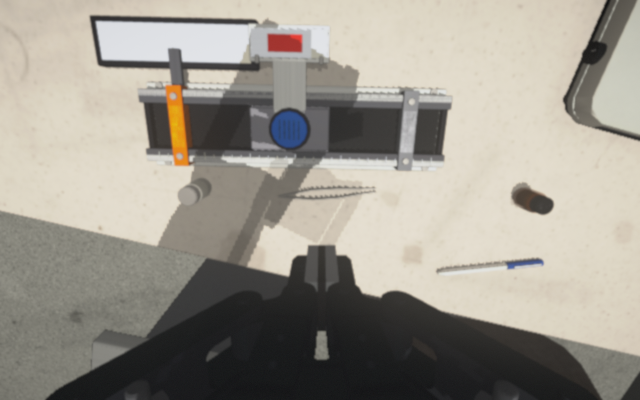

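The wrist view shows the pad at (289,129), the orange stop at (177,125) and the grey stop at (409,129). The slider is between them, and the vial and forceps are clear in front. Next I work out the rail direction and the shifts.

```bash
python3 - <<'E'
from h import *
im=grab('wrist');s=monitor.sense();p=np.array(s['tcp_pos']);T=R.from_quat(s['orientation']).as_matrix()
o=ray(im,177.2,124.2,.03);g=ray(im,409,129,.03);b=ray(im,289,129,.036)
d=(o-g)/np.linalg.norm(o-g);e=ray(im,147,158,.026)-ray(im,441,165,.026);e/=np.linalg.norm(e)
print(p,o,g,np.linalg.norm(o-g),(o-b)@d, 'dir tool',T.T@d,T.T@e,'to pad',T.T@(b-p))
E
```

```text
[ 0.46897437 -0.10356792  0.2308964 ] [0.48691729 0.05829121 0.03      ] [ 0.54258803 -0.18084035  0.03      ] 0.24552624154601158 0.11871274394355055 dir tool [ 1.88634549e-02 -9.99822064e-01 -1.06098596e-04] [ 2.26569883e-02 -9.99743291e-01 -1.11615223e-04] to pad [ 0.05295205 -0.03389026  0.19481685]
```

```bash
python3 -m crank '[[1,-0.6,2,0,0],[2.5,-1.5,4.5,0,0],[4,-2.5,7.5,0,0],[5,-3.2,10.5,0,0],[5.4,-3.5,12.5,0,0],[5.4,-3.5,12.5,0,0],[5.4,-3.5,12.5,0,0],[5.4,-3.5,12.5,0,0]]'
python3 - <<'E'
from h import *
im=grab('wrist','w2.png');s=monitor.sense();p=np.array(s['tcp_pos']);T=R.from_quat(s['orientation']).as_matrix();print(p,s['time'])
print('blue');blobs(im,(100,120,50),(125,255,255),.036)
print('orange');blobs(im,(5,150,120),(22,255,255),.03)
E
```

```text
time: 2.25
tcp_pos: [0.5137, -0.0576, 0.1076]
orientation: [0.992, 0.122, 0.001, 0.0]
ft_force: [-0.3, -0.4, 0.4]
width: -0.0003
[ 0.51399966 -0.05749903  0.10801806] 2.3
blue
[ 289  187   53   51 2088] [314.9 212. ] [ 0.5153 -0.0531  0.036 ]
[603 365  37  11 207] [620.9 369.5] [ 0.4415 -0.3375  0.036 ]
orange
[ 134  150   37  109 2221] [152.1 202.8] [0.4915 0.0633 0.03  ]
```

View pics/w2.png

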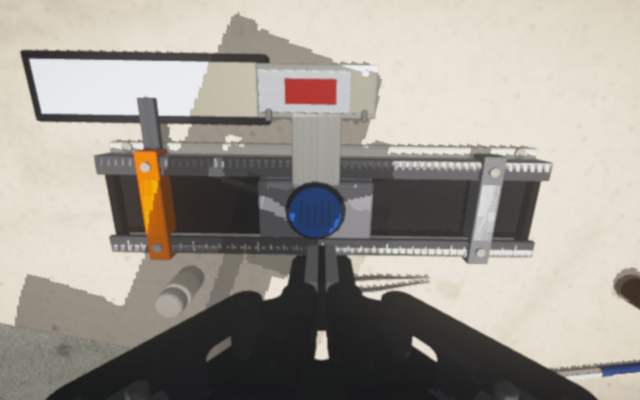

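The wrist view shows the pad as a full circle at (316,213), with the fingertips just in front of it in the picture. The correction is about +2 mm in x and −4 mm in y, then down.

```bash
python3 -m crank '[[0.2,-0.4,1.5,0,0],[0.2,-0.4,3.5,0,0],[0.2,-0.4,5.2,0,0],[0.2,-0.4,6.2,0,0],[0.2,-0.4,6.6,0,0],[0.2,-0.4,6.6,0,0],[0.2,-0.4,6.6,0,0]]' && python3 -m crank '[[0,0,0.2,0,0],[0,0,0.4,0,0],[0,0,0.6,0,0],[0,0,0.8,0,0],[0,0,0.8,0,0],[0,0,0.8,0,0]]'
```

```text
time: 2.88
tcp_pos: [0.515, -0.0523, 0.0413]
orientation: [0.992, 0.123, 0.001, 0.0]
ft_force: [-0.1, 0.1, 1.2]
width: -0.0
time: 3.38
tcp_pos: [0.515, -0.0521, 0.033]
orientation: [0.992, 0.123, 0.001, 0.0]
ft_force: [-1.1, -0.8, 5.6]
width: -0.0001
```

```bash
python3 -m crank '[[0,0,0.1,0,0],[0,0,0.2,0,0],[0,0,0.2,0,0],[0,0,0.2,0,0]]'; python3 -m crank '[[0,0,0.1,0,0],[0,0,0.1,0,0],[0,0,0.1,0,0]]'
```

```text
time: 3.72
tcp_pos: [0.5151, -0.0521, 0.0319]
orientation: [0.992, 0.123, 0.001, 0.0]
ft_force: [-1.8, 0.2, 12.5]
width: -0.0002
time: 3.97
tcp_pos: [0.5152, -0.0522, 0.0318]
orientation: [0.992, 0.123, 0.001, 0.001]
ft_force: [-3.5, 0.4, 19.5]
width: -0.0001
```

About 20 N with the pad bottomed out. Now I slide along the rail: −y in tool axes, with a slight +x.

```bash
python3 -m crank '[[0,-0.2,0,0,0],[0,-0.6,0,0,0],[0,-1.1,0,0,0],[0,-1.6,0,0,0],[0,-2.1,0,0,0],[0,-2.6,0,0,0],[0.1,-2.9,0,0,0],[0.1,-3,0,0,0]]'; python3 - <<'E'
from h import *
im=grab('wrist','w3.png');s=monitor.sense();print(s['tcp_pos'],s['ft_force'],s['time'])
blobs(im,(100,120,50),(125,255,255),.032)
print('orange');blobs(im,(5,150,120),(22,255,255),.03)
E
```

```text
time: 4.63
tcp_pos: [0.5083, -0.0227, 0.0318]
orientation: [0.992, 0.124, 0.001, 0.001]
ft_force: [-5.2, -2.3, 20.7]
width: -0.0001
[ 0.50829259 -0.02263183  0.03178499] [-6.40575057 -0.6789475  20.22998164] 4.6833
[ 285  229   75   49 1394] [323.6 246.8] [ 0.5172 -0.0221  0.032 ]
orange
[ 118  178   53  151 4240] [145.3 251.5] [0.492  0.0634 0.03  ]
```

View pics/w3.png

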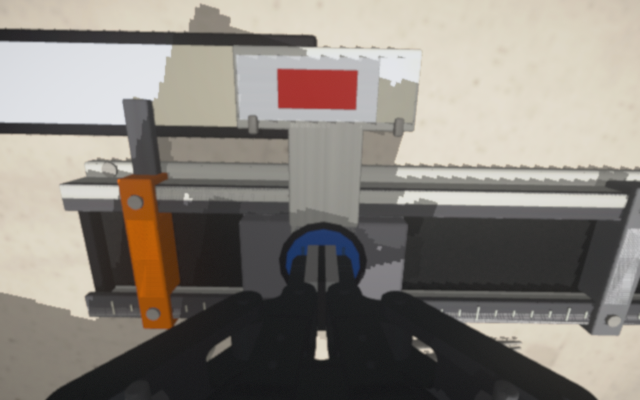

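The slider followed, with the pad still centred under the tips at (323,255) and about 38 mm left to go. Continuing.

```bash
python3 -m crank '[[0,-0.3,0,0,0],[0,-0.8,0,0,0],[0,-1.4,0,0,0],[0,-2,0,0,0],[0,-2.6,0,0,0],[0,-3,0,0,0],[0,-3.3,0,0,0],[0,-3.4,0,0,0]]'; python3 -m crank '[[0,-0.1,0,0,0],[0,-0.2,0,0,0],[0,-0.3,0,0,0],[0,-0.4,0,0,0],[0,-0.5,0,0,0],[0,-0.5,0,0,0],[0,-0.5,0,0,0]]'
```

```text
time: 5.35
tcp_pos: [0.5005, 0.0104, 0.0318]
orientation: [0.992, 0.124, 0.001, 0.001]
ft_force: [-3.9, -2.4, 19.7]
width: -0.0002
time: 5.93
tcp_pos: [0.4994, 0.0151, 0.0318]
orientation: [0.992, 0.123, 0.001, 0.0]
ft_force: [-2.9, -0.6, 19.6]
width: 0.0003
```

```bash
python3 -m crank '[[0,-0.1,0,0,0],[0,-0.2,0,0,0],[0,-0.3,0,0,0],[0,-0.3,0,0,0],[0,-0.3,0,0,0]]'; python3 - <<'E'
from h import *
im=grab('wrist','w4.png');s=monitor.sense();print(s['tcp_pos'],s['ft_force'],s['time'])
blobs(im,(5,150,120),(22,255,255),.03)
E
```

```text
time: 6.35
tcp_pos: [0.4993, 0.0164, 0.0318]
orientation: [0.992, 0.124, 0.002, 0.002]
ft_force: [-3.1, -7.7, 17.7]
width: 0.0002
[0.49923989 0.01640337 0.03181387] [-2.83395714 -7.17333352 18.4991629 ] 6.4
[ 203  180   39  122 3324] [223.3 237.5] [0.5    0.0659 0.03  ]
```

View pics/w4.png

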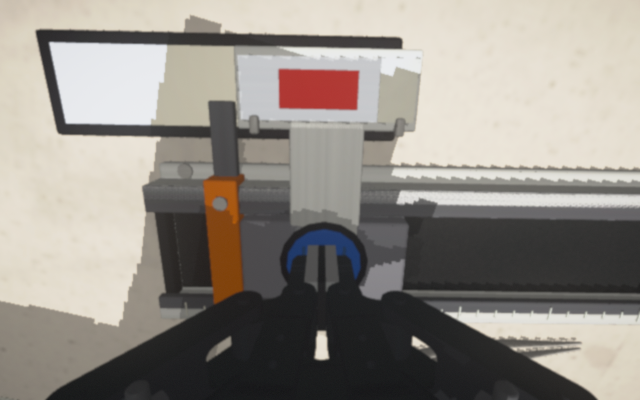

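The slider touches the orange stop (223,237 in the picture), and the y force rose to −7 N with the motion blocked. Lifting straight up.

```bash
python3 -m crank '[[0,0,-0.2,0,0],[0,0,-0.5,0,0],[0,0,-0.9,0,0],[0,0,-1.6,0,0],[0,0,-3,0,0],[0,0,-5.5,0,0],[0,0,-8.5,0,0],[0,0,-11,0,0]]'; python3 -m crank '[[0,0,-2,0,0],[0,0,-3,0,0],[0,0,-3,0,0],[0,0,-3,0,0],[0,0,-3,0,0]]'; python3 - <<'E'
from h import *
im=grab('wrist','w5.png');s=monitor.sense();print(s['tcp_pos'],s['ft_force'],s['time'])
blobs(im,(100,120,50),(125,255,255),.036)
print('orange');blobs(im,(5,150,120),(22,255,255),.03)
E
```

```text
time: 7.07
tcp_pos: [0.4974, 0.0183, 0.1408]
orientation: [0.992, 0.123, -0.0, -0.0]
ft_force: [0.9, 0.2, -0.5]
width: 0.0001
time: 7.48
tcp_pos: [0.4966, 0.0182, 0.1678]
orientation: [0.992, 0.123, -0.002, -0.0]
ft_force: [0.0, -0.1, -0.4]
width: 0.0001
[0.49655637 0.01815051 0.16764782] [ 0.30486325 -1.02702181 -0.21205762] 7.5333
[ 304  171   43   40 1316] [325.2 191.1] [0.4992 0.0148 0.036 ]
[625 327  15   7  65] [631.9 329.7] [ 0.4327 -0.3307  0.036 ]
orange
[ 261  143   19   88 1142] [270.6 185.1] [0.491 0.064 0.03 ]
```

View pics/w5.png

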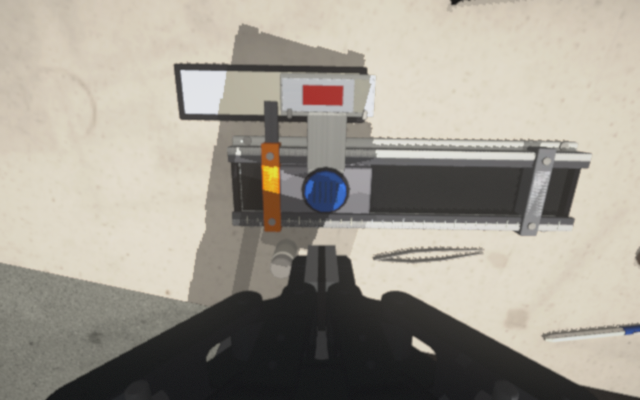

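The slider sits flush against the stop, with pad centre to stop centre measuring 49.9 mm. The vial (283,255) and forceps are undisturbed, and the tool is clear. Handing in.

```bash
python3 -c "
from plant import order;print(order.close_job())"
```

```text
the job is handed in; nothing more can be done
None
```

The slider is resting against the orange stop with the slide over the light plate, and I handed the job in at about 7.5 s of the 32 s allowed.

- **How it was done:** I pressed the pad down with the closed fingertips at about 20 N and carried the slider about 70 mm along the rail. It met the stop with about 7 N of sideways force. I then lifted straight up to about 0.17 m.
- **Last checks:** pad centre to stop centre measured 49.9 mm, against 50 mm expected, with no visible gap. The force on the tool was about 1 N or less in each axis. The pad's height was not measured directly; I let go of it completely and the image shows nothing on it.
- **Bystanders:** the vial, forceps and pen looked undisturbed in the last wrist view. The other items were not re-checked, but the arm stayed well above them.
- **Disagreement:** one mid-slide colour reading put the stop several mm off. The fingers were hiding part of it in that view, so I ignored that reading. No check failed.

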